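Snap the battery pack into its housing and tug to check

TASK

Press the footed battery pack down into the bay of the blue housing, between the two spring catches, until they snap over its foot. Then tug it up off the floor of the bay until the catches hold it back, to confirm that it is latched; if it lifts free, press it in again, more firmly, and tug again. Leave it latched in the bay and let go, and leave the plain pack without a foot where it is.

Things in the scene. Friction and masses are not known exactly. Their poses are not given: they have to be found in the camera images.
- pack_mid (a point): The footed battery pack to fit: black block 52 x 40 mm (x, y) on a black foot 88 x 40 mm, 10 mm thick, that sticks out 18 mm at both x ends; 55 mm high over all, 0.2 to 0.33 kg, upright and loose on the bench. The point is its centre, 27.5 mm above its underside; x along the foot, y across (grip the 40 mm), z up. It fits either way round.
- housing: Blue plastic appliance housing: fixed shallow tray 205 x 140 mm, rim 16 mm high. Origin: centre of its underside; x along its length, z up. The bay is at its centre, its floor 6 mm above the origin: blue end stops 36 mm above the floor leave 102 mm along x for the foot, and low rails, 6 mm above the floor, leave 58 mm across. The pack is home with its centre 33.5 mm above the origin.
- bay (a point): Centre of the bay's floor, axes as the housing. Two white spring catches face each other, noses 36 mm from it along x, flat below 13 mm above the floor, sloped above. Going in upright, x along x, the foot meets the slopes 26 mm above the floor and needs 6 to 15 N of push to spread them. Latched, it stands on the floor; a tug raises it 3 mm, then the catches stop it. Unlatched, it lifts freely.
- plain_mid (a point): A bystander: the look-alike black pack without a foot, 52 x 40 mm and 55 mm high; the point is its centre, 27.5 mm above its underside. Not to be moved.
Mind the look-alikes: they are no part of the job. Of the things that look like the housing, the largest one is meant.

How it is judged:
By the outcome, as a careful person would: the job done as asked, in the order asked, and still so for the second after the job is handed in, with the robot touching nothing.
It also fails if it takes over 64 s, if anything falls off the work surface, if the arm or the gripper's body presses on something with over 40 N, if the wrist force passes 120 N, or if a joint passes its speed limit or range.

ROBOT

A 6-joint arm with a two-finger parallel gripper is mounted at the origin on the work surface. World frame = base frame: x ahead of the robot, y to its left, z up, the work surface at z = 0. Lengths are in mm, angles in rad, forces in N, time in s.
With the tool pointing down it reaches from about 300 to 850 mm from the base axis. Payload 5.4 kg.
Tool frame: the origin (TCP) lies at the centre of the arm's flange, where the gripper is bolted on; the fingertips stand 173 mm ahead of it and the grasp point (between the pads) lies 155 mm ahead of it; z points along the fingers, y is the line along which they close (so a half turn about z gives the same grasp; the last joint's range is limited). The gripper opens to 85 mm and grips with 20 to 120 N. Pads are 22 mm wide; open, the fingers measure 114 mm over their backs; the gripper's body (76 mm by 85 mm) begins 54 mm behind the grasp point. The pads swing forward as they close: fully open they stand 13 mm farther back than shut.
Start: joints at [-1.312, 0.158, 1.597, -0, 1.386, -0.21], TCP at [259.77, -512.959, 404.699] pointing down, gripper open.
Joint ranges: [-2.91, 2.91], [-0.94, 2.29], [0.18, 2.7], [-1.29, 4.43], [0.17, 2.64], [-3, 3]. Speed limits (rad/s): [2.57, 2.57, 3.14, 3.14, 3.14, 3.14].

INTERFACE

Orientations are given as a 3x3 rotation matrix whose columns are the frame's x, y, z axes.
In Python, from cell import r gives the robot as it stands.
- The arm moves only by the tool play_rows, never from a script. Its argument "deltas" is a list of rows, each an object of numbers: "tx", "ty", "tz": the shift along the tool's x, y, z in m; "rx", "ry", "rz": the turn, a rotation vector about the tool's x, y, z in rad. A call has exactly 5 rows; each row is the pose to reach, as a shift and turn from the pose commanded when the call began, along the tool's axes at that moment; what a row does not reach only later rows make up. A row lasts 1/12 s, in which the tool goes at most 41.7 mm and 7.16 degrees, less where a joint would pass 70% of its speed; a pose out of reach is approached as far as the arm can. A call with a gripper value outside its range is refused whole. "grip" is the gripper command: -1 is fully open, 1 is shut, values between are in proportion, set as the call begins (left out, the last holds). The fingers move at their own pace and stop on an object; the grip force is fixed at half the most. Time passes only in rows, so rows that repeat a pose let the fingers close, or fill a call up. It gives the time, the measured TCP pose, the force, the opening and the grip force at its end, in the units of the state.
- r.get_obs(): the state, without advancing time (a new reading comes with each control period).
- r.grab_frame(name): name is "scene" or "side" or "wrist"; returns a dict with "image" (420x560x3 uint8, red, green, blue), "fx", "fy", "cx", "cy" (pixels), "pose" (4x4, takes a point from camera to world coordinates). Camera axes: x right, y up, looking along -z (the intrinsics and any distortion apply to the point x, -y, -z); pixel columns grow to the right and rows downward; lengths in mm; the calibration is good to about 2 mm. A picture is of the moment at which its call begins. There is no depth.
- r.finish_job(): hands the job in; it is judged then, once.
The state is a dict: "time": time; "joint_positions": joint angles; "dq": joint speeds; "effort": joint torques, N m; "eef_pos": TCP position; "eef_rot": TCP orientation; "contact_force": force on the tool from outside, world axes, zero at the start; "wrist_torque": the same for the moment, N m; "gripper_width": finger opening in mm; "gripper_force": force on a finger pad.
Only numpy, scipy, OpenCV 4.12 (cv2) and the standard library are available. Lean on these libraries where they do the work, as an engineer would, in place of code of your own. Each camera call takes 0.05 s, during which the arm holds its last target. There are 200 camera calls.

## Working session

There is one attempt and no reset: what is moved stays moved. The work goes in short steps, Python scripts to look and compute and a tool call to move; the robot and the scene stay as the last step left them, time stands still between calls to the robot, and variables do not carry over. Pictures are saved under pics/ and viewed, at most 10 in all, crops included, and the job is handed in when it is done.

Besides the shell and the picture viewer there is one more tool, called after "Call:" by a JSON object that holds its "api" and its "payload". play_rows: Moves the arm, as the interface text tells. Its arguments: {"type":"object","properties":{"deltas":{"type":"array"},"grip":{"type":"number"}},"required":["deltas"]}

```bash
mkdir -p pics; cat > h.py <<'E'
import numpy as np,cv2
from cell import r
def grab(n,f):
    d=r.grab_frame(n); cv2.imwrite(f,np.ascontiguousarray(d["image"][:,:,::-1])); return d
def ray(d,u,v,z):
    P=np.array(d["pose"]); c=np.array([(u-d["cx"])/d["fx"],-(v-d["cy"])/d["fy"],-1.])
    w=P[:3,:3]@c; o=P[:3,3]; return o+w*(z-o[2])/w[2]
def proj(d,p):
    P=np.array(d["pose"]); c=P[:3,:3].T@(np.array(p)-P[:3,3])
    return d["cx"]+d["fx"]*c[0]/-c[2], d["cy"]-d["fy"]*c[1]/-c[2]
E
python3 - <<'E'
from h import *
import pickle
o=r.get_obs();print(o)
D={}
for n in("scene","side"):
    D[n]=grab(n,f"pics/{n}0.png"); print({k:v for k,v in D[n].items() if k!="image"})
pickle.dump(D,open("d0.pkl","wb"))
E
```

```text
{'time': 0.0, 'joint_positions': array([-1.31210906e+00,  1.59072703e-01,  1.59827047e+00, -2.18794721e-05,
        1.38620527e+00, -2.10065780e-01]), 'dq': array([-4.15918571e-04, -8.91723025e-05,  2.56010083e-03, -4.67477671e-04,
        3.37895866e-04,  2.79518072e-04]), 'effort': array([ 2.46620279e-03, -3.95990574e+01, -3.31432164e+01,  1.11717325e-04,
        8.24805378e-03,  2.13689708e-05]), 'eef_pos': array([ 259.69093294, -512.69339011,  403.6841407 ]), 'eef_rot': array([[ 8.92130599e-01,  4.51777293e-01, -5.21106796e-04],
       [ 4.51777428e-01, -8.92128691e-01,  1.88521481e-03],
       [ 3.86802920e-04, -1.91728211e-03, -9.99998087e-01]]), 'contact_force': array([ 0.18601534, -0.30467297,  0.03525969]), 'wrist_torque': array([ 0.01481146, -0.0223618 , -0.03385904]), 'gripper_force': 0.0, 'gripper_width': 85.36172884079238}
{'fx': 515.5045441526572, 'fy': 515.5045441526572, 'cx': 274.13002010441414, 'cy': 214.60534059646184, 'pose': array([[ 6.68674399e-01, -5.74180240e-01,  4.72431582e-01,
         9.99950297e+02],
       [ 7.43405199e-01,  5.03484453e-01, -4.40286401e-01,
        -5.38432216e+02],
       [ 1.49417949e-02,  6.45616339e-01,  7.63515740e-01,
         9.88702465e+02],
       [ 0.00000000e+00,  0.00000000e+00,  0.00000000e+00,
         1.00000000e+00]])}
{'fx': 496.4352551332171, 'fy': 496.4352551332171, 'cx': 292.2736311252495, 'cy': 201.4627578322614, 'pose': array([[-8.29234508e-01,  3.90257430e-01, -4.00086577e-01,
        -5.65454051e+01],
       [-5.58647547e-01, -6.00306291e-01,  5.72315712e-01,
         6.35820801e+02],
       [-1.68240300e-02,  6.98091323e-01,  7.15811048e-01,
         8.50169092e+02],
       [ 0.00000000e+00,  0.00000000e+00,  0.00000000e+00,
         1.00000000e+00]])}
```

View pics/scene0.png

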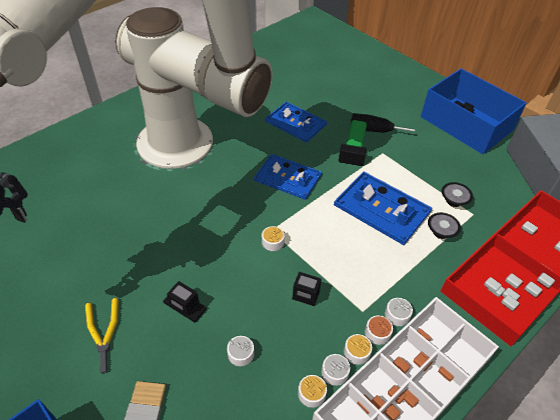

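View pics/side0.png

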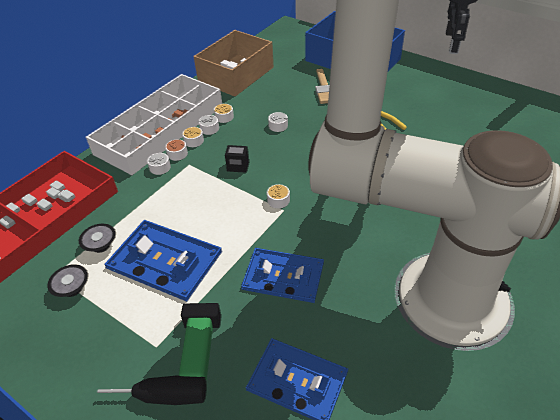

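Scene view: there are two black packs. The one at (184,300) seems to have a foot sticking out, and the one at (307,288) is plain. There are three blue housings: (383,207) is the largest, and (290,175) and (296,120) are smaller. I'll check the packs and the large housing in one enlarged crop.

```bash
python3 - <<'E'
import cv2,numpy as np
a=cv2.imread("pics/scene0.png")
f=lambda x,y,w,h,s:cv2.resize(a[y:y+h,x:x+w],None,fx=s,fy=s,interpolation=cv2.INTER_CUBIC)
A=f(155,270,65,60,6);B=f(280,265,65,60,6) # 390x360
C=f(325,165,120,80,5)
out=np.zeros((600,800,3),np.uint8)
out[:240,:260]=cv2.resize(A,(260,240));out[:240,270:530]=cv2.resize(B,(260,240))
out=np.zeros((600,790,3),np.uint8)
out[:240,:260]=f(155,270,65,60,4);out[:240,270:530]=f(280,265,65,60,4)
out[245:600,:]=cv2.resize(a[168:168+71,320:320+158][:, :],(790,355),interpolation=cv2.INTER_CUBIC)
cv2.imwrite("pics/crop1.png",out)
E
```

```text
(no output)
```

View pics/crop1.png

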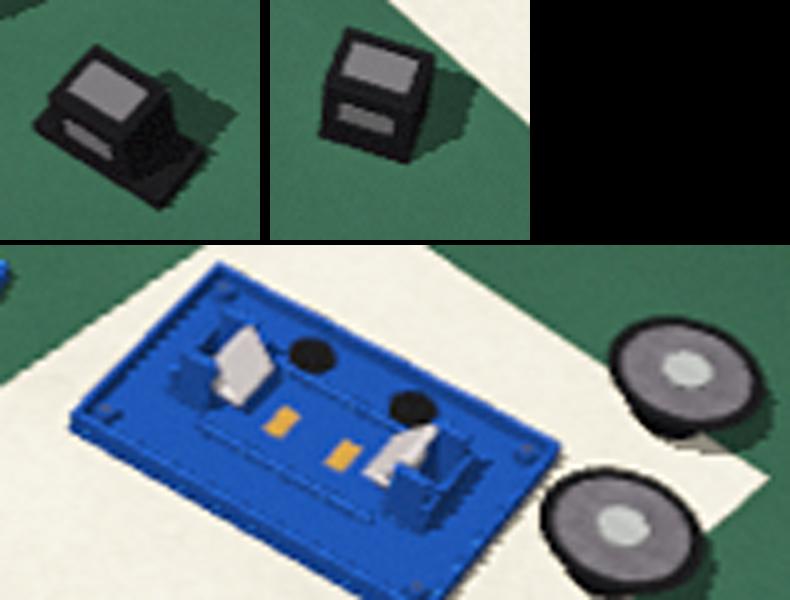

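Confirmed. The pack at (184,300) has the foot sticking out of both ends, and (307,288) has none. The largest housing, at (383,207), shows the white catches and the bay. Now I'll locate both.

```bash
python3 - <<'E'
from h import *
import pickle
from scipy.optimize import least_squares
D=pickle.load(open("d0.pkl","rb"))
def rect(l,w,z): return [(sx*l/2,sy*w/2,z) for sx,sy in((-1,-1),(1,-1),(1,1),(-1,1))]
def W(q,p):
    c,s=np.cos(q[2]),np.sin(q[2]);return [q[0]+c*p[0]-s*p[1],q[1]+s*p[0]+c*p[1],p[2]]
def fit(obs,q0):
    f=lambda q:np.concatenate([np.subtract(proj(D[n],W(q,p)),uv) for n,p,uv in obs])
    s=least_squares(f,q0);return s
# initial points
for uv in((167.5,294.25),(179.25,281.25),(197,292.5),(185,306.25)): print("pk",ray(D["scene"],*uv,55).round(1))
for uv in((163.75,301.25,10),(195.5,322,0),(207,307.5,10)): print("ft",ray(D["scene"],*uv).round(1))
for uv in((363.6,171.4),(432.4,208),(405,243),(334.4,202)): print("hs",ray(D["scene"],*uv,16).round(1))
for uv in((146,221),(221,247),(186,299),(106,262)): print("hside",ray(D["side"],*uv,16).round(1))
for k in [(280,265)]: print("plain", ray(D["scene"],308,280,55).round(1))
print(ray(D["scene"],389,308,0))
E
```

```text
pk [ 437.3 -313.5   55. ]
pk [ 427.2 -276.5   55. ]
pk [ 474.6 -264.8   55. ]
pk [ 484.8 -302.9   55. ]
ft [ 419.5 -318.7   10. ]
ft [ 500.5 -294.6    0. ]
ft [ 493.8 -257.9   10. ]
hs [443.3 303.1  16. ]
hs [644.3 336.2  16. ]
hs [668.4 197.   16. ]
hs [467.6 165.1  16. ]
hside [654.2 201.9  16. ]
hside [462.1 166.9  16. ]
hside [435.4 307.   16. ]
hside [640.1 331.9  16. ]
plain [606.7 -68.2  55. ]
[752.64240059  41.74844767   0.        ]
```

Call:
{"api": "play_rows", "payload": {"deltas": [{"tx": 0.025,"ty": -0.01,"tz": 0.007,"rz": 0.02},{"tx": 0.055,"ty": -0.022,"tz": 0.015,"rz": 0.045},{"tx": 0.085,"ty": -0.034,"tz": 0.023,"rz": 0.07},{"tx": 0.113,"ty": -0.045,"tz": 0.03,"rz": 0.095},{"tx": 0.138,"ty": -0.055,"tz": 0.037,"rz": 0.117}], "grip": -1}}

```text
$.deltas[0]: bad value
```

```bash
cat > go.py <<'E'
# print tool-axis delta to reach x y z yaw
import sys
from h import *
from scipy.spatial.transform import Rotation as Ro
o=r.get_obs();x,y,z,yaw=map(float,sys.argv[1:5]);R=np.array(o["eef_rot"])
c,s=np.cos(yaw),np.sin(yaw);T=np.array([[c,s,0],[s,-c,0],[0,0,-1]])
print("t",round(o["time"],2),"p",o["eef_pos"].round(1),"F",o["contact_force"].round(1),"w",round(o["gripper_width"],1),round(o["gripper_force"],1))
print("d mm",(R.T@(np.array([x,y,z])-o["eef_pos"])).round(1),"rot",Ro.from_matrix(R.T@T).as_rotvec().round(3))
E
python3 go.py 456 -289.4 330 .235
```

```text
t 0.1 p [ 259.7 -512.7  403.8] F [-0.3 -0.5 -0.1] w 85.6 0.0
d mm [ 276.  -110.4   74.1] rot [-0.002 -0.     0.234]
```

Call:
{"api": "play_rows", "payload": {"deltas": [{"tx": 0.025,"ty": -0.01,"tz": 0.007,"rx": 0,"ry": 0,"rz": 0.02},{"tx": 0.055,"ty": -0.022,"tz": 0.015,"rx": 0,"ry": 0,"rz": 0.045},{"tx": 0.085,"ty": -0.034,"tz": 0.023,"rx": 0,"ry": 0,"rz": 0.07},{"tx": 0.113,"ty": -0.045,"tz": 0.03,"rx": 0,"ry": 0,"rz": 0.095},{"tx": 0.138,"ty": -0.055,"tz": 0.037,"rx": 0,"ry": 0,"rz": 0.117}], "grip": -1}}

```text
time: 0.52
eef_pos: [358.9, -399.9, 366.8]
eef_rot: [[0.939, 0.344, -0.0], [0.344, -0.939, 0.001], [0.0, -0.001, -1.0]]
contact_force: [0.6, -0.9, 0.3]
gripper_width: 85.7
gripper_force: 0.0
```

```bash
python3 go.py 456 -289.4 330 .235
```

```text
t 0.52 p [ 358.9 -399.9  366.8] F [ 0.6 -0.9  0.3] w 85.7 0.0
d mm [129.2 -70.4  36.9] rot [-0.001 -0.     0.116]
```

Call:
{"api": "play_rows", "payload": {"deltas": [{"tx": 0.027,"ty": -0.014,"tz": 0.007,"rx": 0,"ry": 0,"rz": 0.025},{"tx": 0.055,"ty": -0.03,"tz": 0.015,"rx": 0,"ry": 0,"rz": 0.05},{"tx": 0.085,"ty": -0.046,"tz": 0.024,"rx": 0,"ry": 0,"rz": 0.08},{"tx": 0.112,"ty": -0.061,"tz": 0.032,"rx": 0,"ry": 0,"rz": 0.102},{"tx": 0.129,"ty": -0.07,"tz": 0.037,"rx": 0,"ry": 0,"rz": 0.116}]}}

```text
time: 0.93
eef_pos: [456.1, -288.7, 329.2]
eef_rot: [[0.972, 0.234, -0.001], [0.234, -0.972, 0.002], [-0.001, -0.003, -1.0]]
contact_force: [0.4, -0.7, -0.7]
gripper_width: 85.3
gripper_force: 0.0
```

```bash
python3 go.py 456 -289.4 330 .235; python3 - <<'E'
from h import *
import pickle
d=grab("wrist","pics/w1.png");pickle.dump(d,open("w1.pkl","wb"))
print({k:v for k,v in d.items() if k!="image"})
E
```

```text
t 0.93 p [ 456.1 -288.7  329.2] F [ 0.4 -0.7 -0.7] w 85.3 0.0
d mm [-0.2  0.7 -0.8] rot [-0.003  0.001  0.001]
{'fx': 316.0459099434153, 'fy': 316.0459099434153, 'cx': 277.1862053904917, 'cy': 211.04175065913827, 'pose': array([[ 2.35408819e-01,  9.26494761e-01,  2.93581584e-01,
         5.30126864e+02],
       [-9.71893939e-01,  2.25096381e-01,  6.89477377e-02,
        -2.70833515e+02],
       [-2.20443451e-03, -3.01561068e-01,  9.53444316e-01,
         2.97143673e+02],
       [ 0.00000000e+00,  0.00000000e+00,  0.00000000e+00,
         1.00000000e+00]])}
```

View pics/w1.png

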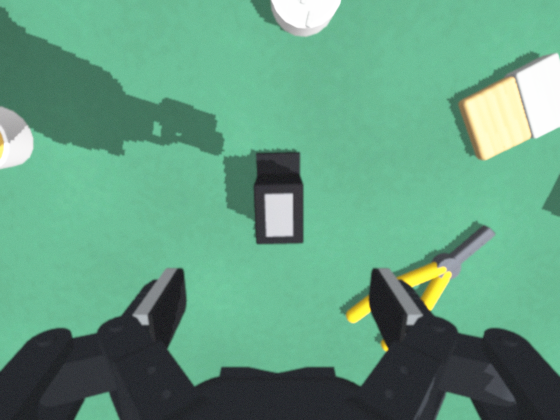

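The wrist view shows the block top between (255,184) and (303,243), and the far foot edge at row 153. The pack is square to the gripper.

```bash
python3 - <<'E'
from h import *
import pickle
d=pickle.load(open("w1.pkl","rb"))
g=cv2.cvtColor(d["image"],cv2.COLOR_RGB2GRAY); 
m=(d["image"].max(2)<50)[130:260,235:325]
for v in (145,150,153,156,160,170,178,190,200,220,235,240,243,246):
    x=np.where(m[v-130])[0]; print(v,(x.min()+235,x.max()+235) if len(x) else None)
P=[ray(d,u,v,55) for u,v in((255,184.5),(301.5,184.5),(303,243.5),(255.5,243.5))]
print(np.round(P,1),np.mean(P,0).round(1))
F=[ray(d,u,v,10) for u,v in((256,153),(300,153))];print(np.round(F,1))
a=np.array([.972,.235]);print("mid y-axis", np.mean(F,0)[:2]-44*a)
E
```

```text
145 None
150 None
153 None
156 None
160 (np.int64(261), np.int64(272))
170 (np.int64(258), np.int64(289))
178 (np.int64(257), np.int64(299))
190 None
200 None
220 None
235 None
240 None
243 None
246 None
[[ 472.6 -266.3   55. ]
 [ 481.2 -301.7   55. ]
 [ 433.2 -315.8   55. ]
 [ 423.8 -277.5   55. ]] [ 452.7 -290.3   55. ]
[[ 490.5 -260.1   10. ]
 [ 499.8 -298.7   10. ]]
mid y-axis [ 452.39851164 -289.74119149]
```

Call:
{"api": "play_rows", "payload": {"deltas": [{"tx": -0.002,"ty": 0.001,"tz": 0.02,"rx": 0,"ry": 0,"rz": 0},{"tx": -0.002,"ty": 0.001,"tz": 0.05,"rx": 0,"ry": 0,"rz": 0},{"tx": -0.002,"ty": 0.001,"tz": 0.085,"rx": 0,"ry": 0,"rz": 0},{"tx": -0.002,"ty": 0.001,"tz": 0.115,"rx": 0,"ry": 0,"rz": 0},{"tx": -0.002,"ty": 0.001,"tz": 0.138,"rx": 0,"ry": 0,"rz": 0}]}}

```text
time: 1.4
eef_pos: [452.2, -292.2, 189.8]
eef_rot: [[0.972, 0.234, -0.003], [0.234, -0.972, 0.002], [-0.002, -0.003, -1.0]]
contact_force: [0.7, 0.5, -0.1]
gripper_width: 85.7
gripper_force: 0.0
```

Call:
{"api": "play_rows", "payload": {"deltas": [{"tx": 0,"ty": 0,"tz": 0,"rx": 0,"ry": 0,"rz": 0},{"tx": 0,"ty": 0,"tz": 0,"rx": 0,"ry": 0,"rz": 0},{"tx": 0,"ty": 0,"tz": 0,"rx": 0,"ry": 0,"rz": 0},{"tx": 0,"ty": 0,"tz": 0,"rx": 0,"ry": 0,"rz": 0},{"tx": 0,"ty": 0,"tz": 0,"rx": 0,"ry": 0,"rz": 0}], "grip": 1}}

```text
time: 1.82
eef_pos: [454.2, -293.7, 195.1]
eef_rot: [[0.972, 0.234, 0.003], [0.234, -0.972, -0.003], [0.002, 0.004, -1.0]]
contact_force: [0.2, 1.0, 6.1]
gripper_width: 39.2
gripper_force: 62.6
```

Call:
{"api": "play_rows", "payload": {"deltas": [{"tx": 0,"ty": 0,"tz": 0,"rx": 0,"ry": 0,"rz": 0},{"tx": 0,"ty": 0,"tz": 0,"rx": 0,"ry": 0,"rz": 0},{"tx": 0,"ty": 0,"tz": 0,"rx": 0,"ry": 0,"rz": 0},{"tx": 0,"ty": 0,"tz": 0,"rx": 0,"ry": 0,"rz": 0},{"tx": 0,"ty": 0,"tz": 0,"rx": 0,"ry": 0,"rz": 0}]}}

```text
time: 2.23
eef_pos: [454.2, -293.7, 195.1]
eef_rot: [[0.972, 0.234, 0.003], [0.234, -0.972, -0.003], [0.002, 0.004, -1.0]]
contact_force: [-0.5, 0.4, 6.9]
gripper_width: 38.8
gripper_force: 62.6
```

Call:
{"api": "play_rows", "payload": {"deltas": [{"tx": 0,"ty": 0,"tz": -0.01,"rx": 0,"ry": 0,"rz": 0},{"tx": 0,"ty": 0,"tz": -0.03,"rx": 0,"ry": 0,"rz": 0},{"tx": 0,"ty": 0,"tz": -0.06,"rx": 0,"ry": 0,"rz": 0},{"tx": 0,"ty": 0,"tz": -0.09,"rx": 0,"ry": 0,"rz": 0},{"tx": 0,"ty": 0,"tz": -0.11,"rx": 0,"ry": 0,"rz": 0}]}}

```text
time: 2.65
eef_pos: [453.5, -293.0, 306.2]
eef_rot: [[0.972, 0.234, 0.002], [0.234, -0.972, -0.003], [0.002, 0.003, -1.0]]
contact_force: [0.9, 0.3, -1.6]
gripper_width: 39.1
gripper_force: 61.7
```

```bash
python3 go.py 554 251 310 .16
```

```text
t 2.65 p [ 453.5 -293.   306.2] F [ 0.9  0.3 -1.6] w 39.1 61.7
d mm [ 224.9 -505.4   -5. ] rot [ 0.003 -0.002  0.076]
```

Call:
{"api": "play_rows", "payload": {"deltas": [{"tx": 0.007,"ty": -0.016,"tz": -0.001,"rx": 0,"ry": 0,"rz": 0.004},{"tx": 0.018,"ty": -0.04,"tz": -0.002,"rx": 0,"ry": 0,"rz": 0.008},{"tx": 0.03,"ty": -0.068,"tz": -0.003,"rx": 0,"ry": 0,"rz": 0.012},{"tx": 0.043,"ty": -0.097,"tz": -0.004,"rx": 0,"ry": 0,"rz": 0.016},{"tx": 0.056,"ty": -0.126,"tz": -0.005,"rx": 0,"ry": 0,"rz": 0.02}]}}

```text
time: 3.07
eef_pos: [478.0, -155.8, 308.3]
eef_rot: [[0.977, 0.213, 0.0], [0.213, -0.977, -0.0], [0.0, 0.0, -1.0]]
contact_force: [-0.4, -0.1, -2.2]
gripper_width: 39.1
gripper_force: 61.8
```

Call:
{"api": "play_rows", "payload": {"deltas": [{"tx": 0.013,"ty": -0.029,"tz": 0,"rx": 0,"ry": 0,"rz": 0.004},{"tx": 0.026,"ty": -0.058,"tz": 0,"rx": 0,"ry": 0,"rz": 0.008},{"tx": 0.039,"ty": -0.087,"tz": 0,"rx": 0,"ry": 0,"rz": 0.012},{"tx": 0.052,"ty": -0.116,"tz": 0,"rx": 0,"ry": 0,"rz": 0.016},{"tx": 0.064,"ty": -0.145,"tz": 0,"rx": 0,"ry": 0,"rz": 0.02}]}}

```text
time: 3.48
eef_pos: [509.6, -0.2, 308.3]
eef_rot: [[0.981, 0.194, 0.0], [0.194, -0.981, -0.0], [0.0, 0.0, -1.0]]
contact_force: [0.7, -0.3, -2.0]
gripper_width: 39.3
gripper_force: 61.7
```

Call:
{"api": "play_rows", "payload": {"deltas": [{"tx": 0.013,"ty": -0.029,"tz": 0,"rx": 0,"ry": 0,"rz": 0.004},{"tx": 0.026,"ty": -0.058,"tz": 0,"rx": 0,"ry": 0,"rz": 0.008},{"tx": 0.039,"ty": -0.085,"tz": 0,"rx": 0,"ry": 0,"rz": 0.012},{"tx": 0.049,"ty": -0.108,"tz": 0,"rx": 0,"ry": 0,"rz": 0.016},{"tx": 0.056,"ty": -0.126,"tz": 0,"rx": 0,"ry": 0,"rz": 0.02}]}}

```text
time: 3.9
eef_pos: [540.1, 134.7, 308.3]
eef_rot: [[0.984, 0.176, 0.0], [0.176, -0.984, 0.0], [0.0, -0.0, -1.0]]
contact_force: [-0.4, -0.8, -2.7]
gripper_width: 38.9
gripper_force: 61.7
```

```bash
python3 go.py 554 251 310 .16
```

```text
t 3.9 p [540.1 134.7 308.3] F [-0.4 -0.8 -2.7] w 38.9 61.7
d mm [  34.2 -112.    -1.7] rot [-0.    -0.     0.017]
```

Call:
{"api": "play_rows", "payload": {"deltas": [{"tx": 0.008,"ty": -0.028,"tz": 0,"rx": 0,"ry": 0,"rz": 0.004},{"tx": 0.017,"ty": -0.056,"tz": 0,"rx": 0,"ry": 0,"rz": 0.008},{"tx": 0.026,"ty": -0.084,"tz": 0,"rx": 0,"ry": 0,"rz": 0.012},{"tx": 0.032,"ty": -0.105,"tz": 0,"rx": 0,"ry": 0,"rz": 0.016},{"tx": 0.034,"ty": -0.112,"tz": 0,"rx": 0,"ry": 0,"rz": 0.017}]}}

```text
time: 4.32
eef_pos: [553.6, 251.6, 308.2]
eef_rot: [[0.987, 0.161, 0.0], [0.161, -0.987, 0.001], [0.001, -0.001, -1.0]]
contact_force: [0.4, -0.8, -2.6]
gripper_width: 39.0
gripper_force: 61.6
```

Call:
{"api": "play_rows", "payload": {"deltas": [{"tx": 0,"ty": 0,"tz": 0,"rx": 0,"ry": 0,"rz": 0},{"tx": 0,"ty": 0,"tz": 0,"rx": 0,"ry": 0,"rz": 0},{"tx": 0,"ty": 0,"tz": 0,"rx": 0,"ry": 0,"rz": 0},{"tx": 0,"ty": 0,"tz": 0,"rx": 0,"ry": 0,"rz": 0},{"tx": 0,"ty": 0,"tz": 0,"rx": 0,"ry": 0,"rz": 0}]}}

```text
time: 4.73
eef_pos: [554.2, 247.8, 307.8]
eef_rot: [[0.988, 0.157, -0.0], [0.157, -0.988, -0.0], [-0.0, 0.0, -1.0]]
contact_force: [-0.0, 0.6, -2.2]
gripper_width: 39.1
gripper_force: 61.6
```

```bash
python3 go.py 554 251 310 .16; python3 - <<'E'
from h import *
import pickle
D={n:grab(n,f"pics/{n}2.png") for n in("wrist","scene","side")};pickle.dump(D,open("d2.pkl","wb"))
P=r.get_obs();print(D["wrist"]["pose"].round(3).tolist())
w=cv2.imread("pics/wrist2.png");s=cv2.imread("pics/scene2.png");t=cv2.imread("pics/side2.png")
out=np.zeros((600,800,3),np.uint8)
out[:330,:560]=w[:330]
out[335:585,:390]=cv2.resize(s[125:250,310:505],None,fx=2,fy=2,interpolation=cv2.INTER_CUBIC)
out[335:585,400:800]=cv2.resize(t[185:310,60:260],None,fx=2,fy=2,interpolation=cv2.INTER_CUBIC)
cv2.imwrite("pics/m2.png",out)
E
```

```text
t 4.73 p [554.2 247.8 307.8] F [-0.   0.6 -2.2] w 39.1 61.6
d mm [ 0.3 -3.2 -2.2] rot [ 0.     0.    -0.003]
[[0.158, 0.942, 0.297, 629.442], [-0.987, 0.15, 0.048, 259.588], [0.001, -0.301, 0.954, 275.719], [0.0, 0.0, 0.0, 1.0]]
```

View pics/m2.png

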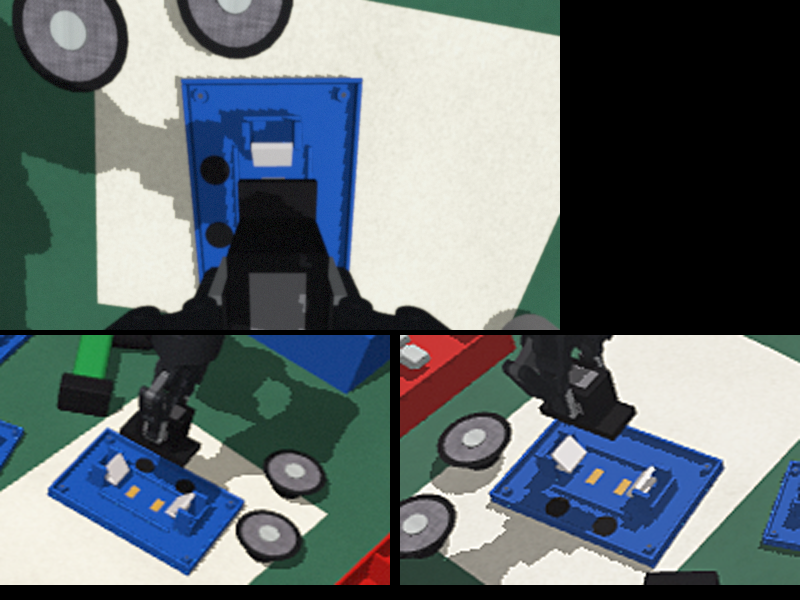

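The wrist view shows the housing's far rim corners at (181,79) and (362,79), the far catch at (272,155), and the held foot's far edge from (240,181) to (316,181). I'll compute the offset.

```bash
python3 - <<'E'
from h import *
import pickle
D=pickle.load(open("d2.pkl","rb"));d=D["wrist"]
def fr(a,yaw=.16):return np.array([a[0]*np.cos(yaw)+a[1]*np.sin(yaw),-a[0]*np.sin(yaw)+a[1]*np.cos(yaw)])
a=ray(d,181,79,16);b=ray(d,362,79,16);print("rim",a.round(1),b.round(1),np.hypot(*(a-b)[:2]),"yaw",np.arctan2(b[0]-a[0],-(b[1]-a[1]))*-1)
# near points on left/right outer rim lines
l2=ray(d,196,262,16);r2=ray(d,351,262,16);print("sides",l2.round(1),r2.round(1))
yw=np.arctan2(*(a-l2)[[1,0]]),np.arctan2(*(b-r2)[[1,0]]);print("yaws",yw)
m=(a+b)/2;yaw=.16;print("housing ctr wrist",(m[:2]-102.5*np.array([np.cos(yaw),np.sin(yaw)])).round(1))
for z in(119,123,127):
    f=[ray(d,u,181,z) for u in(240,316)];n=(f[0]+f[1])/2
    print(z,np.hypot(*(f[0]-f[1])[:2]).round(1),"pack ctr",(n[:2]-44*np.array([np.cos(yaw),np.sin(yaw)])).round(1),"yaw",-np.arctan2(f[1][0]-f[0][0],-(f[1][1]-f[0][1])))
# scene rim corners (2x crop offset 310,125 / 60,185)
C=lambda x,y:(310+x/2,125+(y-335)/2);S=lambda x,y:(60+(x-400)/2,185+(y-335)/2)
pc=[ray(D["scene"],*C(*p),16) for p in((108,431),(243,499),(189,568),(49,490))]
ps=[ray(D["side"],*S(*p),16) for p in((563,421),(722,460),(654,560),(491,494))]
print(np.round(pc,1).tolist(),np.mean(pc,0));print(np.round(ps,1).tolist(),np.mean(ps,0))
E
```

```text
rim [641.  335.4  16. ] [662.8 199.4  16. ] 137.79767231729758 yaw -0.15856243736662404
sides [488.9 311.6  16. ] [511.1 172.6  16. ]
yaws (np.float64(0.15532472880084017), np.float64(0.17444966700473574))
housing ctr wrist [550.7 251.1]
119 38.4 pack ctr [552.9 246.8] yaw -0.15837945753464375
123 37.4 pack ctr [553.8 246.9] yaw -0.15837945753464264
127 36.4 pack ctr [554.6 247.1] yaw -0.1583794575346449
[[448.0, 299.4, 16.0], [640.7, 337.2, 16.0], [664.8, 199.6, 16.0], [468.9, 164.0, 16.0]] [555.61004861 250.06463155  16.        ]
[[647.2, 222.6, 16.0], [461.2, 168.0, 16.0], [436.1, 303.3, 16.0], [635.9, 337.0, 16.0]] [545.10575902 257.71731698  16.        ]
```

Call:
{"api": "play_rows", "payload": {"deltas": [{"tx": -0.001,"ty": -0.004,"tz": 0.01,"rx": 0,"ry": 0,"rz": 0},{"tx": -0.001,"ty": -0.004,"tz": 0.025,"rx": 0,"ry": 0,"rz": 0},{"tx": -0.001,"ty": -0.004,"tz": 0.045,"rx": 0,"ry": 0,"rz": 0},{"tx": -0.001,"ty": -0.004,"tz": 0.058,"rx": 0,"ry": 0,"rz": 0},{"tx": -0.001,"ty": -0.004,"tz": 0.063,"rx": 0,"ry": 0,"rz": 0}]}}

```text
time: 5.3
eef_pos: [551.1, 252.4, 241.2]
eef_rot: [[0.987, 0.158, -0.005], [0.158, -0.987, -0.001], [-0.006, 0.0, -1.0]]
contact_force: [0.2, -0.0, -3.1]
gripper_width: 39.1
gripper_force: 61.6
```

Call:
{"api": "play_rows", "payload": {"deltas": [{"tx": 0,"ty": 0,"tz": 0,"rx": 0,"ry": 0,"rz": 0},{"tx": 0,"ty": 0,"tz": 0,"rx": 0,"ry": 0,"rz": 0},{"tx": 0,"ty": 0,"tz": 0,"rx": 0,"ry": 0,"rz": 0},{"tx": 0,"ty": 0,"tz": 0,"rx": 0,"ry": 0,"rz": 0},{"tx": 0,"ty": 0,"tz": 0,"rx": 0,"ry": 0,"rz": 0}]}}

```text
time: 5.72
eef_pos: [552.9, 252.7, 245.8]
eef_rot: [[0.987, 0.158, 0.002], [0.158, -0.987, 0.0], [0.002, -0.0, -1.0]]
contact_force: [0.0, -1.1, -2.1]
gripper_width: 39.4
gripper_force: 61.6
```

```bash
python3 go.py 553 251 245 .16; python3 - <<'E'
from h import *
import pickle
D={n:grab(n,f"pics/{n}3.png") for n in("wrist","scene","side")};pickle.dump(D,open("d3.pkl","wb"))
w=cv2.imread("pics/wrist3.png");s=cv2.imread("pics/scene3.png");t=cv2.imread("pics/side3.png")
R=lambda a,k:cv2.resize(a,None,fx=k,fy=k,interpolation=cv2.INTER_CUBIC)
out=np.zeros((600,800,3),np.uint8)
out[:280,:560]=w[:280]
out[285:600,:399]=R(s[150:255,325:458],3)
out[285:600,401:800]=R(t[205:310,100:233],3)
cv2.imwrite("pics/m3.png",out)
E
```

```text
t 5.72 p [552.9 252.7 245.8] F [ 0.  -1.1 -2.1] w 39.4 61.6
d mm [-0.2  1.7  0.8] rot [-0.    -0.002 -0.001]
```

View pics/m3.png

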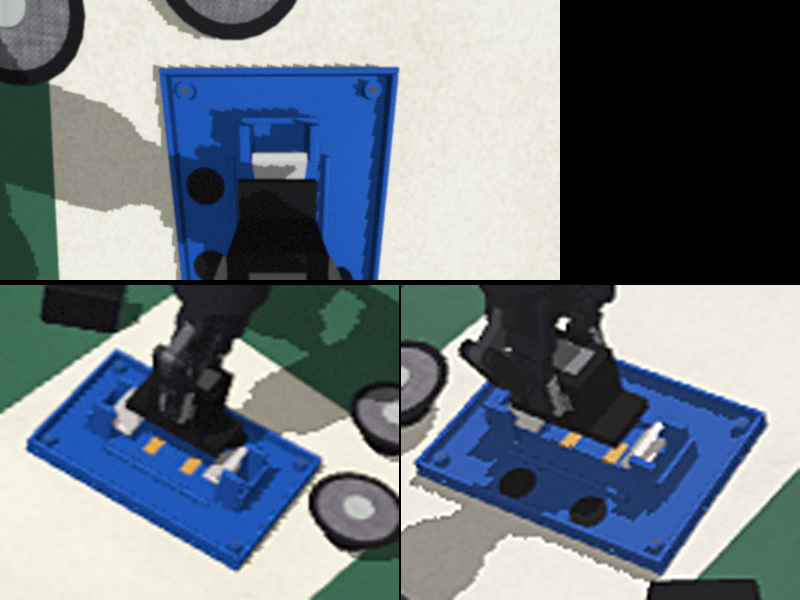

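The foot is centred across the bay: its mid column is 278, against 280 for the far catch. The wrist view has rim corners at (160,69) and (398,69), and the foot edge at row 180. Next I'll check x.

```bash
python3 - <<'E'
from h import *
import pickle
from scipy.optimize import least_squares
D=pickle.load(open("d3.pkl","rb"));d=D["wrist"]
C=lambda x,y:(325+x/3,150+(y-285)/3);S=lambda x,y:(100+(x-401)/3,205+(y-285)/3)
def W(q,p):
    c,s=np.cos(q[2]),np.sin(q[2]);return [q[0]+c*p[0]-s*p[1],q[1]+s*p[0]+c*p[1],p[2]]
X,Y=102.5,70
H=[("wrist",(X,Y,16),(160,68)),("wrist",(X,-Y,16),(398,68)),
("scene",(-X,Y,16),C(117,350)),("scene",(X,Y,16),C(321,459)),("scene",(X,-Y,0),C(237,570)),("scene",(-X,-Y,16),C(28,441)),
("side",(-X,-Y,16),S(766,413)),("side",(-X,Y,0),S(660,575)),("side",(X,Y,16),S(416,460))]
zb=51
P=[("wrist",(44,20,zb+10),(240,180)),("wrist",(44,-20,zb+10),(317,180)),("scene",(-44,-20,zb),C(129,412)),("scene",(44,-20,zb),C(225,455)),("side",(-44,20,zb),S(620,443)),("side",(-44,-20,zb+10),S(648,402))]
for nm,O,q0 in(("housing",H,[553,251,.16]),("pack",P,[553,251,.16])):
  for sel in(("wrist","scene","side"),("wrist",),("scene",),("side",)):
    o=[a for a in O if a[0] in sel]
    s=least_squares(lambda q:np.concatenate([np.subtract(proj(D[n],W(q,p)),uv) for n,p,uv in o]),q0)
    print(nm,sel,s.x.round(3),"rms",np.sqrt(np.mean(s.fun**2)).round(2))
c=ray(d,280,153,32);print(c)
E
```

```text
housing ('wrist', 'scene', 'side') [5.51114e+02 2.51342e+02 1.59000e-01] rms 1.31
housing ('wrist',) [5.50868e+02 2.51096e+02 1.60000e-01] rms 1.96
housing ('scene',) [5.54870e+02 2.51781e+02 1.68000e-01] rms 0.65
housing ('side',) [5.50377e+02 2.51186e+02 1.48000e-01] rms 0.45
pack ('wrist', 'scene', 'side') [5.53367e+02 2.51935e+02 1.63000e-01] rms 1.85
pack ('wrist',) [5.53325e+02 2.51916e+02 1.60000e-01] rms 1.52
pack ('scene',) [5.55657e+02 2.56676e+02 2.63000e-01] rms 0.3
pack ('side',) [5.49003e+02 2.51172e+02 1.27000e-01] rms 1.22
[606.44088841 259.49915675  32.        ]
```

Call:
{"api": "play_rows", "payload": {"deltas": [{"tx": -0.0015,"ty": 0.0005,"tz": 0.005,"rx": 0,"ry": 0,"rz": 0},{"tx": -0.0015,"ty": 0.0005,"tz": 0.01,"rx": 0,"ry": 0,"rz": 0},{"tx": -0.0015,"ty": 0.0005,"tz": 0.015,"rx": 0,"ry": 0,"rz": 0},{"tx": -0.0015,"ty": 0.0005,"tz": 0.018,"rx": 0,"ry": 0,"rz": 0},{"tx": -0.0015,"ty": 0.0005,"tz": 0.02,"rx": 0,"ry": 0,"rz": 0}]}}

```text
time: 6.28
eef_pos: [551.2, 251.9, 224.4]
eef_rot: [[0.987, 0.158, 0.0], [0.158, -0.987, 0.0], [0.0, 0.0, -1.0]]
contact_force: [0.2, -0.5, 2.1]
gripper_width: 39.3
gripper_force: 62.0
```

Call:
{"api": "play_rows", "payload": {"deltas": [{"tx": 0,"ty": 0,"tz": 0.002,"rx": 0,"ry": 0,"rz": 0},{"tx": 0,"ty": 0,"tz": 0.004,"rx": 0,"ry": 0,"rz": 0},{"tx": 0,"ty": 0,"tz": 0.006,"rx": 0,"ry": 0,"rz": 0},{"tx": 0,"ty": 0,"tz": 0.008,"rx": 0,"ry": 0,"rz": 0},{"tx": 0,"ty": 0,"tz": 0.01,"rx": 0,"ry": 0,"rz": 0}]}}

```text
time: 6.7
eef_pos: [551.2, 251.9, 214.8]
eef_rot: [[0.987, 0.158, 0.001], [0.158, -0.987, 0.0], [0.001, -0.0, -1.0]]
contact_force: [-0.3, -0.0, -0.9]
gripper_width: 39.4
gripper_force: 61.6
```

Call:
{"api": "play_rows", "payload": {"deltas": [{"tx": 0,"ty": 0,"tz": 0.001,"rx": 0,"ry": 0,"rz": 0},{"tx": 0,"ty": 0,"tz": 0.002,"rx": 0,"ry": 0,"rz": 0},{"tx": 0,"ty": 0,"tz": 0.003,"rx": 0,"ry": 0,"rz": 0},{"tx": 0,"ty": 0,"tz": 0.004,"rx": 0,"ry": 0,"rz": 0},{"tx": 0,"ty": 0,"tz": 0.005,"rx": 0,"ry": 0,"rz": 0}]}}

```text
time: 7.12
eef_pos: [551.0, 251.8, 209.4]
eef_rot: [[0.987, 0.158, -0.0], [0.158, -0.987, -0.0], [-0.0, 0.0, -1.0]]
contact_force: [0.3, -0.4, -1.3]
gripper_width: 39.3
gripper_force: 61.6
```

Call:
{"api": "play_rows", "payload": {"deltas": [{"tx": 0,"ty": 0,"tz": 0.001,"rx": 0,"ry": 0,"rz": 0},{"tx": 0,"ty": 0,"tz": 0.002,"rx": 0,"ry": 0,"rz": 0},{"tx": 0,"ty": 0,"tz": 0.003,"rx": 0,"ry": 0,"rz": 0},{"tx": 0,"ty": 0,"tz": 0.004,"rx": 0,"ry": 0,"rz": 0},{"tx": 0,"ty": 0,"tz": 0.005,"rx": 0,"ry": 0,"rz": 0}]}}

```text
time: 7.53
eef_pos: [551.1, 251.9, 204.6]
eef_rot: [[0.987, 0.158, -0.0], [0.158, -0.987, 0.0], [-0.0, -0.0, -1.0]]
contact_force: [0.6, 1.1, -1.6]
gripper_width: 39.5
gripper_force: 61.6
```

Call:
{"api": "play_rows", "payload": {"deltas": [{"tx": 0,"ty": 0,"tz": 0.001,"rx": 0,"ry": 0,"rz": 0},{"tx": 0,"ty": 0,"tz": 0.002,"rx": 0,"ry": 0,"rz": 0},{"tx": 0,"ty": 0,"tz": 0.003,"rx": 0,"ry": 0,"rz": 0},{"tx": 0,"ty": 0,"tz": 0.004,"rx": 0,"ry": 0,"rz": 0},{"tx": 0,"ty": 0,"tz": 0.005,"rx": 0,"ry": 0,"rz": 0}]}}

```text
time: 7.95
eef_pos: [551.0, 252.0, 201.1]
eef_rot: [[0.987, 0.158, -0.002], [0.158, -0.987, -0.001], [-0.002, 0.0, -1.0]]
contact_force: [-11.0, -2.7, 17.8]
gripper_width: 39.3
gripper_force: 63.9
```

```bash
python3 go.py 553 251 201 .16; python3 - <<'E'
from h import *
w=grab("wrist","pics/wrist4.png");s=grab("scene","pics/scene4.png");t=grab("side","pics/side4.png")
w,s,t=[a["image"][:,:,::-1] for a in(w,s,t)]
R=lambda a,k:cv2.resize(a,None,fx=k,fy=k,interpolation=cv2.INTER_CUBIC)
out=np.zeros((600,800,3),np.uint8)
out[:280,:560]=w[:280]
out[285:600,:399]=R(s[150:255,325:458],3)
out[285:600,401:800]=R(t[205:310,100:233],3)
cv2.imwrite("pics/m4.png",out)
E
```

```text
t 7.95 p [551.  252.  201.1] F [-11.   -2.7  17.8] w 39.3 63.9
d mm [1.9 1.3 0.1] rot [ 0.     0.002 -0.001]
```

View pics/m4.png

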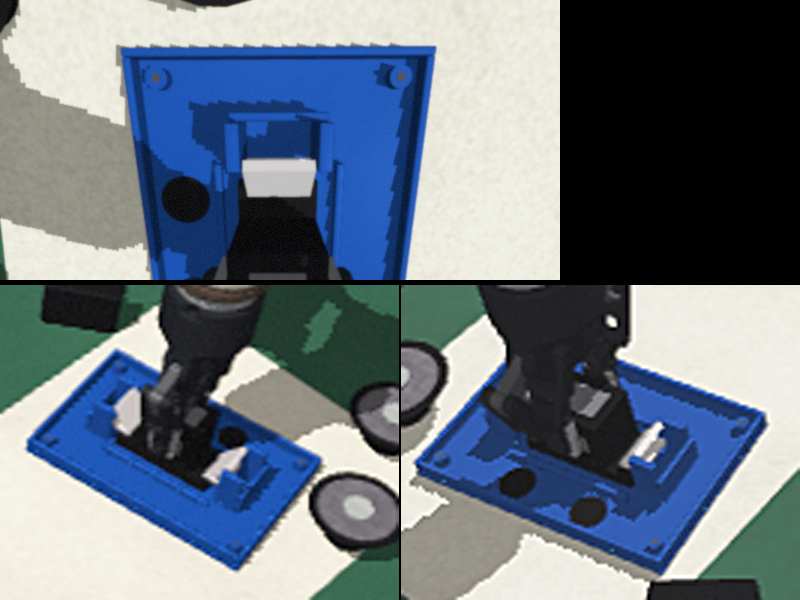

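The foot is now below both catch noses at about 20 N. I'll press 2 mm more, then tug.

Call:
{"api": "play_rows", "payload": {"deltas": [{"tx": 0,"ty": 0,"tz": 0.0005,"rx": 0,"ry": 0,"rz": 0},{"tx": 0,"ty": 0,"tz": 0.001,"rx": 0,"ry": 0,"rz": 0},{"tx": 0,"ty": 0,"tz": 0.0015,"rx": 0,"ry": 0,"rz": 0},{"tx": 0,"ty": 0,"tz": 0.002,"rx": 0,"ry": 0,"rz": 0},{"tx": 0,"ty": 0,"tz": 0.002,"rx": 0,"ry": 0,"rz": 0}]}}

```text
time: 8.52
eef_pos: [551.2, 252.1, 201.1]
eef_rot: [[0.987, 0.159, -0.001], [0.159, -0.987, -0.001], [-0.001, 0.001, -1.0]]
contact_force: [-13.5, -3.0, 22.8]
gripper_width: 39.5
gripper_force: 64.8
```

Call:
{"api": "play_rows", "payload": {"deltas": [{"tx": 0,"ty": 0,"tz": -0.001,"rx": 0,"ry": 0,"rz": 0},{"tx": 0,"ty": 0,"tz": -0.002,"rx": 0,"ry": 0,"rz": 0},{"tx": 0,"ty": 0,"tz": -0.003,"rx": 0,"ry": 0,"rz": 0},{"tx": 0,"ty": 0,"tz": -0.004,"rx": 0,"ry": 0,"rz": 0},{"tx": 0,"ty": 0,"tz": -0.005,"rx": 0,"ry": 0,"rz": 0}]}}

```text
time: 8.93
eef_pos: [550.9, 251.8, 202.2]
eef_rot: [[0.987, 0.158, -0.001], [0.158, -0.987, -0.0], [-0.001, 0.0, -1.0]]
contact_force: [0.3, -0.3, -2.5]
gripper_width: 39.3
gripper_force: 61.6
```

Call:
{"api": "play_rows", "payload": {"deltas": [{"tx": 0,"ty": 0,"tz": -0.001,"rx": 0,"ry": 0,"rz": 0},{"tx": 0,"ty": 0,"tz": -0.002,"rx": 0,"ry": 0,"rz": 0},{"tx": 0,"ty": 0,"tz": -0.002,"rx": 0,"ry": 0,"rz": 0},{"tx": 0,"ty": 0,"tz": -0.003,"rx": 0,"ry": 0,"rz": 0},{"tx": 0,"ty": 0,"tz": -0.003,"rx": 0,"ry": 0,"rz": 0}]}}

```text
time: 9.35
eef_pos: [550.4, 251.7, 204.2]
eef_rot: [[0.987, 0.158, -0.002], [0.158, -0.987, -0.0], [-0.002, 0.0, -1.0]]
contact_force: [2.9, 1.0, -13.1]
gripper_width: 39.3
gripper_force: 62.6
```

The catches hold at +3 mm with about 11 N. I'll tug slightly harder to be sure.

Call:
{"api": "play_rows", "payload": {"deltas": [{"tx": 0,"ty": 0,"tz": -0.0005,"rx": 0,"ry": 0,"rz": 0},{"tx": 0,"ty": 0,"tz": -0.001,"rx": 0,"ry": 0,"rz": 0},{"tx": 0,"ty": 0,"tz": -0.001,"rx": 0,"ry": 0,"rz": 0},{"tx": 0,"ty": 0,"tz": -0.001,"rx": 0,"ry": 0,"rz": 0},{"tx": 0,"ty": 0,"tz": -0.001,"rx": 0,"ry": 0,"rz": 0}]}}

```text
time: 9.77
eef_pos: [550.3, 251.7, 204.3]
eef_rot: [[0.987, 0.158, -0.002], [0.158, -0.987, -0.0], [-0.002, -0.0, -1.0]]
contact_force: [6.4, 2.1, -23.0]
gripper_width: 38.9
gripper_force: 63.4
```

It's latched: about 20 N at +3.2 mm without rising further. I'll lower it back to the floor and release.

Call:
{"api": "play_rows", "payload": {"deltas": [{"tx": 0,"ty": 0,"tz": 0.002,"rx": 0,"ry": 0,"rz": 0},{"tx": 0,"ty": 0,"tz": 0.003,"rx": 0,"ry": 0,"rz": 0},{"tx": 0,"ty": 0,"tz": 0.004,"rx": 0,"ry": 0,"rz": 0},{"tx": 0,"ty": 0,"tz": 0.005,"rx": 0,"ry": 0,"rz": 0},{"tx": 0,"ty": 0,"tz": 0.0055,"rx": 0,"ry": 0,"rz": 0}]}}

```text
time: 10.18
eef_pos: [551.7, 252.0, 202.5]
eef_rot: [[0.987, 0.158, 0.002], [0.158, -0.987, 0.001], [0.002, -0.0, -1.0]]
contact_force: [-0.1, 0.2, -2.5]
gripper_width: 39.1
gripper_force: 65.8
```

Call:
{"api": "play_rows", "payload": {"deltas": [{"tx": 0,"ty": 0,"tz": 0,"rx": 0,"ry": 0,"rz": 0},{"tx": 0,"ty": 0,"tz": 0,"rx": 0,"ry": 0,"rz": 0},{"tx": 0,"ty": 0,"tz": 0,"rx": 0,"ry": 0,"rz": 0},{"tx": 0,"ty": 0,"tz": 0,"rx": 0,"ry": 0,"rz": 0},{"tx": 0,"ty": 0,"tz": 0,"rx": 0,"ry": 0,"rz": 0}]}}

```text
time: 10.6
eef_pos: [551.1, 251.9, 201.3]
eef_rot: [[0.987, 0.158, 0.0], [0.158, -0.987, 0.0], [0.0, -0.0, -1.0]]
contact_force: [0.1, -0.5, -2.2]
gripper_width: 39.4
gripper_force: 65.8
```

Call:
{"api": "play_rows", "payload": {"deltas": [{"tx": 0,"ty": 0,"tz": 0,"rx": 0,"ry": 0,"rz": 0},{"tx": 0,"ty": 0,"tz": 0,"rx": 0,"ry": 0,"rz": 0},{"tx": 0,"ty": 0,"tz": 0,"rx": 0,"ry": 0,"rz": 0},{"tx": 0,"ty": 0,"tz": 0,"rx": 0,"ry": 0,"rz": 0},{"tx": 0,"ty": 0,"tz": 0,"rx": 0,"ry": 0,"rz": 0}], "grip": -0.8}}

```text
time: 11.02
eef_pos: [551.2, 251.9, 201.4]
eef_rot: [[0.987, 0.158, 0.0], [0.158, -0.987, 0.0], [0.0, -0.0, -1.0]]
contact_force: [-0.2, -0.5, 0.7]
gripper_width: 77.0
gripper_force: 0.0
```

Call:
{"api": "play_rows", "payload": {"deltas": [{"tx": 0,"ty": 0,"tz": 0,"rx": 0,"ry": 0,"rz": 0},{"tx": 0,"ty": 0,"tz": -0.01,"rx": 0,"ry": 0,"rz": 0},{"tx": 0,"ty": 0,"tz": -0.03,"rx": 0,"ry": 0,"rz": 0},{"tx": 0,"ty": 0,"tz": -0.06,"rx": 0,"ry": 0,"rz": 0},{"tx": 0,"ty": 0,"tz": -0.09,"rx": 0,"ry": 0,"rz": 0}]}}

```text
time: 11.43
eef_pos: [550.6, 251.8, 292.1]
eef_rot: [[0.987, 0.158, -0.002], [0.158, -0.987, -0.0], [-0.002, 0.0, -1.0]]
contact_force: [0.4, -0.1, 0.2]
gripper_width: 77.0
gripper_force: 0.0
```

Call:
{"api": "play_rows", "payload": {"deltas": [{"tx": 0,"ty": 0,"tz": -0.02,"rx": 0,"ry": 0,"rz": 0},{"tx": 0,"ty": 0,"tz": -0.04,"rx": 0,"ry": 0,"rz": 0},{"tx": 0,"ty": 0,"tz": -0.05,"rx": 0,"ry": 0,"rz": 0},{"tx": 0,"ty": 0,"tz": -0.05,"rx": 0,"ry": 0,"rz": 0},{"tx": 0,"ty": 0,"tz": -0.05,"rx": 0,"ry": 0,"rz": 0}]}}

```text
time: 11.85
eef_pos: [551.0, 251.9, 341.3]
eef_rot: [[0.987, 0.158, 0.001], [0.158, -0.987, 0.0], [0.001, -0.0, -1.0]]
contact_force: [-0.1, 0.3, -0.1]
gripper_width: 76.4
gripper_force: 0.0
```

```bash
python3 - <<'E'
from h import *
w=grab("wrist","pics/wrist5.png");s=grab("scene","pics/scene5.png")
out=np.zeros((600,800,3),np.uint8)
out[:300,:560]=w["image"][:300,:,::-1]
out[302:600,:447]=cv2.resize(s["image"][150:249,325:474,::-1],(447,298),interpolation=cv2.INTER_CUBIC)
out[302:600,450:800]=s["image"][100:398,100:450,::-1]
cv2.imwrite("pics/m5.png",out)
E
```

```text
(no output)
```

View pics/m5.png

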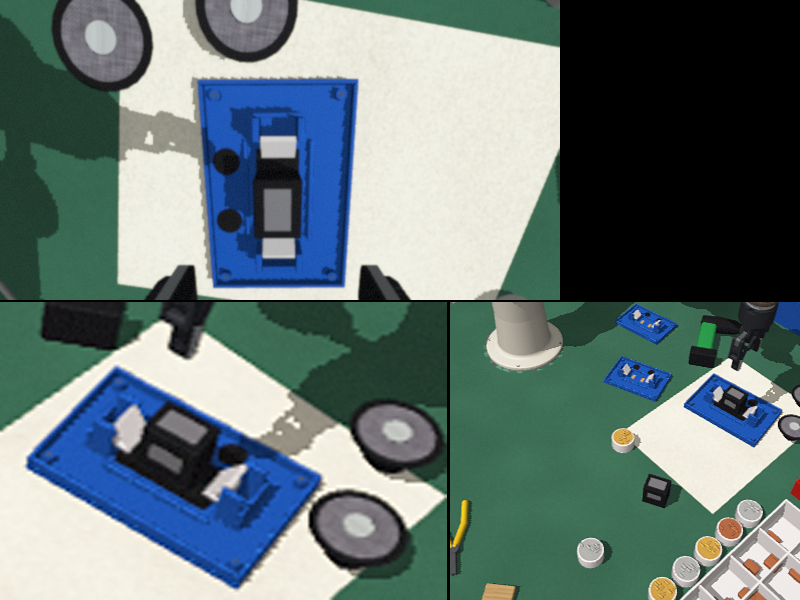

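The pack sits upright in the bay with both catches over its foot (wrist view, (278,148) and (278,247)). The plain pack hasn't moved and the gripper is clear.

```bash
python3 -c "
from cell import r
print(r.finish_job())"
```

```text
the job is handed in; nothing more can be done
None
```

The footed battery pack is latched in the blue housing's bay: a tug of about 20 N raised it 3 mm and the catches held. I set it back on the floor, let go, left the plain pack where it was, and handed the job in at about 12 s.

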